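Roll the rolling pin into its rest

ROBOT

A 6-joint arm with a two-finger parallel gripper is mounted at the origin on a cart in front of the work surface, level with it; the furniture and walls round the work are solid. World frame = base frame: x ahead of the robot, y to its left, z up, the work surface at z = 0. Lengths are in m, angles in rad, forces in N, time in s.
With the tool pointing down it reaches from about 0.425 to 0.95 m from the base axis. Payload 3.5 kg.
Tool frame: the origin (TCP) lies on the centre line of the jaws, within the pads' length; the fingertips stand 25 mm ahead of it and the grasp point (between the pads) lies 6 mm ahead of it (ctrl.finger_overhang is the distance from the TCP to the fingertips, in m); z points along the fingers, y is the line along which they close (so a half turn about z gives the same grasp; the last joint's range is limited). The gripper opens to 85 mm and grips with 20 to 120 N. Pads are 22 mm wide; open, the fingers measure 114 mm over their backs; the gripper's body (76 mm by 85 mm) begins 54 mm behind the grasp point. The pads swing forward as they close: fully open they stand 13 mm farther back than shut.
Start: joints at [0.956, 0.286, 1.577, -0, 1.279, -0.15], TCP at [0.303, 0.603, 0.256] pointing down, gripper open.
Joint ranges: [-2.77, 2.77], [-0.9, 2.22], [0.21, 2.48], [-1.53, 4.67], [0.24, 2.81], [-2.84, 2.84]. Speed limits (rad/s): [2.79, 2.79, 3.14, 3.14, 3.14, 3.14].

INTERFACE

Orientations are given as a unit quaternion [x, y, z, w].
In Python, from plant import get_state, imaging, job, ctrl gives the robot as it stands.
- The arm moves only by the tool jog_arm, never from a script. Its argument "increments" is a list of rows, each an object of numbers: "dx", "dy", "dz": the shift along the world's x, y, z each as a share of 12 cm, from -1 to 1; "ax", "ay", "az": the turn, a rotation vector about the world's x, y, z each as a share of pi/2 rad, from -1 to 1; "gripper": the gripper command: -1 is shut, 1 is fully open, values between are in proportion. A call has 1 to 10 rows; each row is the pose to reach, as a shift and turn from the pose commanded when the call began; what a row does not reach only later rows make up. A row lasts 1/10 s, in which the tool goes at most 50 mm and 8.59 degrees, less where a joint would pass 70% of its speed; a pose out of reach is approached as far as the arm can. A call with a number of a shift or a turn outside -1 to 1 is refused whole. A call with a gripper value outside its range is refused whole. The fingers move at their own pace and stop on an object; "force" is the grip in N (left out, the last holds). Time passes only in rows, so rows that repeat a pose let the fingers close. It gives the time, the measured TCP pose, the force, the opening and the grip force at its end, in the units of the state.
- get_state(): the state, without advancing time (a new reading comes with each control period).
- imaging.read_camera(name): name is "scene" or "top" or "wrist"; returns a dict with "frame" (400x640x3 uint8, blue, green, red), "depth" (400x640 float32, m along the optical axis (not along the pixel's ray), 0 where there is no reading), "camera_matrix" (3x3 intrinsics, pixels), "dist" ([k1, k2, p1, p2, k3] as OpenCV has them; the pictures are not rectified), "extrinsics" (4x4, takes a point from camera to world coordinates); the wrist camera has in their place "mount" (4x4, takes a point from camera to tool coordinates, whose origin is the TCP and whose axes are the flange's). Camera axes: x right, y up, looking along -z (the intrinsics and any distortion apply to the point x, -y, -z); pixel columns grow to the right and rows downward; lengths in m; the calibration is good to about 2 mm. A picture is of the moment at which its call begins: read the wrist's pose just before it.
- job.sign_off(): hands the job in; it is judged then, once.
The state is a dict: "time": time; "qpos": joint angles; "dq": joint speeds; "joint_efforts": joint torques, N m; "eef_pos": TCP position; "tcp_rot": TCP orientation; "contact_force": force on the tool from outside, world axes, zero at the start; "wrist_torque": the same for the moment, N m; "opening": opening from 0.0 (shut) to 1.0 (fully open); "finger_force": force on a finger pad.
Only numpy, scipy, OpenCV 4.12 (cv2) and the standard library are available. Lean on these libraries where they do the work, as an engineer would, in place of code of your own. Each camera call takes 0.05 s, during which the arm holds its last target. There are 200 camera calls.

TASK

Roll the wooden rolling pin across the worktop with gentle pushes of the fingers against its side, up the low ramp of the blue rest and over the crest, so that it drops into the V groove and lies still there along the groove, sticking out past both ends of the rest. The pin must roll, not be dragged; never pinch it, lift it or press it hard, and leave the other things on the worktop where they are.

Things in the scene. Friction and masses are not known exactly. Their poses are not given: they have to be found in the camera images.
- rolling_pin: straight light wooden rolling pin without handles: a plain cylinder 240 mm long, 48 mm in diameter, a thin dark ring near each end, 0.2 to 0.45 kg, loose. Origin at its middle on its axis; its y axis is the cylinder's axis, x and z turn as it rolls. Starts on the worktop on the robot's side of the ramp, 145 to 190 mm before the seat, up to 20 mm to one side, turned up to 0.15 rad against the groove
- pin_rest: blue rest fixed to the worktop, 160 mm wide along y (the groove's direction). Origin on the worktop under the V's lowest line. Along +x (away from the robot, the way to roll): ramp from x = -88 mm, height 0, to a crest 16 mm high at x = -23 to -19; 35 degree flank down to the V's bottom (x = 0, 3 mm high); rear flank up at 50 degrees to the 45 mm high back (x = 35 to 55). Groove open at both ends
- rest_seat (a point): the middle of the pin's axis when seated and centred: 4 mm before the V's lowest line, 35 mm above the worktop; axes as the rest's. Centred, the pin sticks out 40 mm at each end. Its friction is about 0.4 on everything; it rolls easily straight across its own axis, coasts 1 or 2 cm after a slow push (0.1 m/s), and rolls back down the ramp if let go before the crest
- tub: white round lidded tub, 119 mm across, 51 mm high, behind the rest to the right; bystander; origin under its centre
- timer: white kitchen timer with a red dial, 94x68x34 mm, to the left; bystander; origin under its centre
- marker: red and white marker pen, 135 mm long, 16 mm thick, to the left; bystander; origin under its centre
- probe_thermometer: white probe thermometer with a steel needle, 216 mm long, 17 mm high, lying behind the rest to the left; bystander; origin under its centre
- squeeze_bottle: white squeeze bottle with a red nozzle cap, standing, 56 mm across, 184 mm high, to the right of the rest; bystander; origin under its centre

How it is judged:
On the way:
1. the pin, still low, has rolled through about a quarter turn from how it lay (height (world z) of rolling_pin below 0.045 m and (angle between rolling_pin's own x axis and vertical below 0.55 rad or angle between rolling_pin's own x axis and vertical above 2.59 rad)), for 0.04 s.
At the end, for the whole second after the job is handed in: the pin lies still in the V groove, its middle within 7 mm across and 5 mm in height of the seat and within 35 mm of the middle of the rest lengthwise (it sticks out at both ends), its axis within 0.06 rad of the groove (x of rolling_pin in the frame of rest_seat between -0.007 and 0.007 m and z of rolling_pin in the frame of rest_seat between -0.005 and 0.005 m and y of rolling_pin in the frame of rest_seat between -0.035 and 0.035 m and angle between the y axis of rolling_pin and the y axis of pin_rest, either way round below 0.06 rad and linear speed of rolling_pin below 0.02 m/s); the robot touches nothing.
It fails at once if the pin is lifted: its axis gets higher than 54 mm (rolling over the crest it reaches 40 mm) (height (world z) of rolling_pin above 0.054 m).
It fails at once if the fingers press or squeeze the pin with more than 30 N (contact force between the fingers and rolling_pin above 30 N).
It fails at once if a bystander is moved more than 15 mm (distance of any of tub, probe_thermometer, squeeze_bottle, timer, marker from where it was at the start of the episode above 0.015 m).
It also fails if it takes over 40 s, if anything falls off the work surface, if the arm or the gripper's body presses on something with over 40 N, if the wrist force passes 120 N, or if a joint passes its speed limit or range.

## Working session

There is one attempt and no reset: what is moved stays moved. The work goes in short steps, Python scripts to look and compute and a tool call to move; the robot and the scene stay as the last step left them, time stands still between calls to the robot, and variables do not carry over. Pictures are saved under pics/ and viewed, at most 10 in all, crops included, and the job is handed in when it is done.

Besides the shell and the picture viewer there is one more tool, called after "Emit:" by a JSON object that holds its "method" and its "body". jog_arm: Moves the arm, as the interface text tells. Shift numbers are shares of 12 cm and turn numbers shares of pi/2 rad, none past 1 either way. Its arguments: {"type":"object","properties":{"increments":{"type":"array"},"force":{"type":"number"}},"required":["increments"]}

```bash
mkdir -p pics; ls
cat > h.py <<'E'
import numpy as np, cv2
from plant import get_state, imaging, job, ctrl
def shot(n,save=None):
    c=imaging.read_camera(n)
    if save: cv2.imwrite('pics/'+save,c['frame'])
    return c
def cast(c,px,z):
    p=cv2.undistortPoints(np.array(px,float).reshape(-1,1,2),c['camera_matrix'],np.array(c['dist'])).reshape(-1,2)
    E=np.array(c['extrinsics']); d=np.c_[p[:,0],-p[:,1],-np.ones(len(p))]@E[:3,:3].T; o=E[:3,3]
    return o+d*((z-o[2])/d[:,2])[:,None]
def cloud(c):
    h,w=c['depth'].shape; u,v=np.meshgrid(np.arange(w),np.arange(h))
    p=cv2.undistortPoints(np.stack([u,v],-1).reshape(-1,1,2).astype(float),c['camera_matrix'],np.array(c['dist'])).reshape(h,w,2)
    D=c['depth'][...,None]; P=np.concatenate([p[...,:1]*D,-p[...,1:]*D,-D],-1)
    E=np.array(c['extrinsics']); return P@E[:3,:3].T+E[:3,3]
E
python3 - <<'E'
from h import *
c=shot('top','top0.png'); d=shot('scene','scene0.png')
print(c['extrinsics'],d['extrinsics'],get_state()['eef_pos'],get_state()['time'])
E
```

```text
pics
[[ 0.01288176  0.99002242 -0.14031989  0.41973244]
 [-0.99976763  0.01517808  0.01530693  0.1051527 ]
 [ 0.01728399  0.1400901   0.98998789  1.34300463]
 [ 0.          0.          0.          1.        ]] [[ 0.53163361  0.6189254  -0.57818427 -0.16720583]
 [-0.84689074  0.39804916 -0.35260878 -0.36510786]
 [ 0.01190723  0.67711758  0.7357785   1.06421636]
 [ 0.          0.          0.          1.        ]] [0.3022006  0.60296354 0.2550796 ] 0.1
```

View pics/top0.png

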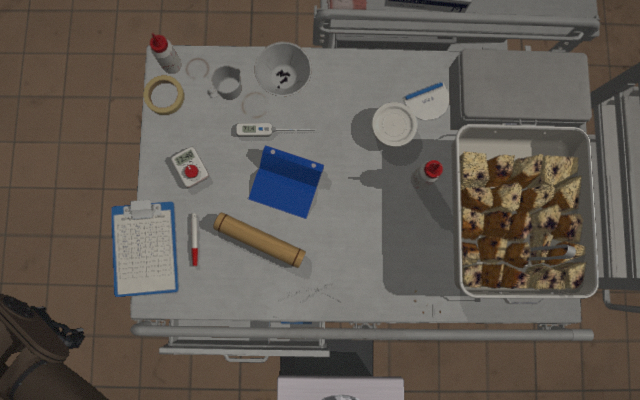

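View pics/scene0.png

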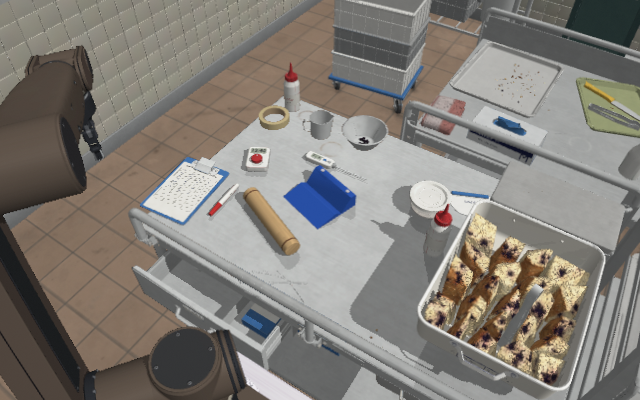

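The top view shows the pin from about (220,222) to (300,258), the blue rest around (285,182), and the marker at (195,240) close to the pin's left end. Next I'll measure the pin and the rest.

```bash
cat >> h.py <<'E'
def masks(f):
    hsv=cv2.cvtColor(f,cv2.COLOR_BGR2HSV)
    blue=cv2.inRange(hsv,(110,150,50),(125,255,255)); wood=cv2.inRange(hsv,(10,80,60),(25,200,255))
    return blue,wood
def big(m,roi):
    k=np.zeros_like(m); x0,y0,x1,y1=roi; k[y0:y1,x0:x1]=m[y0:y1,x0:x1]
    k=cv2.morphologyEx(k,cv2.MORPH_CLOSE,np.ones((5,5)))
    return max(cv2.findContours(k,cv2.RETR_EXTERNAL,cv2.CHAIN_APPROX_NONE)[0],key=cv2.contourArea)
def pin(c,roi=(190,120,345,290)):
    ct=big(masks(c['frame'])[1],roi); m=np.zeros(c['depth'].shape,np.uint8); cv2.drawContours(m,[ct],-1,255,-1)
    W=cloud(c)[(m>0)&(c['depth']>0)]; 
    b=cv2.minAreaRect(ct); return b,W
E
python3 - <<'E'
from h import *
c=shot('top')
b,W=pin(c); box=cv2.boxPoints(b); print('pin',b)
P=cast(c,box,.024); print(P.round(4)); print('ctr',cast(c,[b[0]],.024).round(4))
print('cloud z',np.percentile(W[:,2],[5,50,95,99]), W.mean(0))
r=cv2.minAreaRect((P[:,:2]*1000).astype(np.float32)); print('pin rect mm',r)
ct=big(masks(c['frame'])[0],(235,130,340,225)); m=np.zeros(c['depth'].shape,np.uint8); cv2.drawContours(m,[ct],-1,255,-1)
W=cloud(c)[(m>0)&(c['depth']>0)]; print('rest z',np.percentile(W[:,2],[1,25,50,75,99]),len(W))
# plan outline from cloud
r=cv2.minAreaRect((W[:,:2]*1000).astype(np.float32)); print('rest rect mm',r,cv2.boxPoints(r))
T=W[W[:,2]>.04]; print('back',T.mean(0),cv2.minAreaRect((T[:,:2]*1000).astype(np.float32)))
print(cv2.approxPolyDP(ct,4,True).reshape(-1,2))
E
```

```text
pin ((258.5378723144531, 239.41929626464844), (95.32656860351562, 18.13001251220703), 25.159303665161133)
[[0.5258 0.3329 0.024 ]
 [0.5681 0.3148 0.024 ]
 [0.4681 0.0928 0.024 ]
 [0.4266 0.1117 0.024 ]]
ctr [[0.4969 0.2125 0.024 ]]
cloud z [0.03379089 0.04408996 0.05038807 0.05291638] [0.49568413 0.21064445 0.0432308 ]
pin rect mm ((497.1313171386719, 213.25360107421875), (243.5012664794922, 46.02641677856445), 65.75797271728516)
rest z [-0.00065316  0.00763509  0.01318006  0.02761625  0.0486271 ] 3339
rest rect mm ((646.8148803710938, 147.71575927734375), (157.68836975097656, 139.22964477539062), 71.85436248779297) [[556.1075    94.473045]
 [688.4129    51.112274]
 [737.5223   200.95847 ]
 [605.21686  244.31924 ]]
back [0.70134879 0.12957502 0.04486648] ((699.0086059570312, 130.16415405273438), (156.87408447265625, 28.808780670166016), 72.03751373291016)
[[265 146]
 [249 198]
 [305 217]
 [322 165]]
```

Run:
```python
from h import *
from scipy.spatial.transform import Rotation as R
s=get_state(); print(s['eef_pos'],s['opening'],getattr(ctrl,'finger_overhang',None),R.from_quat(s['tcp_rot']).as_matrix().round(3),s['contact_force'])
c=shot('top'); print(cast(c,[[249,198],[305,217]],0.0),c['camera_matrix'])
```

```text
[0.3022845  0.60301476 0.25524573] 1.000405812256025 0.025 [[-0.894  0.448 -0.001]
 [ 0.448  0.894 -0.002]
 [ 0.    -0.002 -1.   ]] [-0.00143799 -0.1974476   0.8418149 ]
[[0.60602463 0.24218681 0.        ]
 [0.55834435 0.09519211 0.        ]] [[518.50938903   0.         309.40725983]
 [  0.         518.50938903 197.37673322]
 [  0.           0.           1.        ]]
```

Emit:
{"method": "jog_arm", "body": {"increments": [{"dx": 0.39, "dy": -1, "az": 0.027}, {"dx": 0.39, "dy": -1, "az": 0.027}, {"dx": 0.39, "dy": -1, "az": 0.027}, {"dx": 0.39, "dy": -1, "az": 0.027}]}}

```text
$.increments[0]: bad value
```

Emit:
{"method": "jog_arm", "body": {"increments": [{"dx": 0.39, "dy": -1}, {"dx": 0.39, "dy": -1}, {"dx": 0.39, "dy": -1}, {"dx": 0.39, "dy": -1}]}}

```text
$.increments[0]: bad value
```

Emit:
{"method": "jog_arm", "body": {"increments": [{"dx": 0.37, "dy": -1, "dz": -0.8}, {"dx": 0.37, "dy": -1, "dz": -0.8}, {"dx": 0.37, "dy": -1, "dz": -0.8}, {"dx": 0.37, "dy": -1, "dz": -0.8}, {"dx": 0.37, "dy": -1, "dz": -0.8}]}}

```text
$.increments[0]: bad value
```

Emit:
{"method": "jog_arm", "body": {"increments": [{"dx": 0.39, "dy": -1, "dz": 0, "ax": 0, "ay": 0, "az": 0.027, "gripper": 1}, {"dx": 0.39, "dy": -1, "dz": 0, "ax": 0, "ay": 0, "az": 0.027, "gripper": 1}, {"dx": 0.39, "dy": -1, "dz": 0, "ax": 0, "ay": 0, "az": 0.027, "gripper": 1}, {"dx": 0.39, "dy": -1, "dz": 0, "ax": 0, "ay": 0, "az": 0.027, "gripper": 1}]}}

```text
time: 0.6
eef_pos: [0.3504, 0.4807, 0.2561]
tcp_rot: [0.211, 0.977, -0.001, 0.0]
contact_force: [-0.5, 0.1, -0.2]
opening: 1.0
finger_force: 0.0
```

Emit:
{"method": "jog_arm", "body": {"increments": [{"dx": 0.39, "dy": -1, "dz": 0, "ax": 0, "ay": 0, "az": 0, "gripper": 1}, {"dx": 0.39, "dy": -1, "dz": 0, "ax": 0, "ay": 0, "az": 0, "gripper": 1}, {"dx": 0.39, "dy": -1, "dz": 0, "ax": 0, "ay": 0, "az": 0, "gripper": 1}, {"dx": 0.39, "dy": -1, "dz": 0, "ax": 0, "ay": 0, "az": 0, "gripper": 1}]}}

```text
time: 1.0
eef_pos: [0.3971, 0.3617, 0.2563]
tcp_rot: [0.211, 0.977, -0.0, 0.0]
contact_force: [-0.1, 1.2, -0.3]
opening: 1.001
finger_force: 0.0
```

Emit:
{"method": "jog_arm", "body": {"increments": [{"dx": 0.37, "dy": -1, "dz": -0.8, "ax": 0, "ay": 0, "az": 0, "gripper": 1}, {"dx": 0.37, "dy": -1, "dz": -0.8, "ax": 0, "ay": 0, "az": 0, "gripper": 1}, {"dx": 0.37, "dy": -1, "dz": -0.8, "ax": 0, "ay": 0, "az": 0, "gripper": 1}, {"dx": 0.37, "dy": -1, "dz": -0.8, "ax": 0, "ay": 0, "az": 0, "gripper": 1}, {"dx": 0.37, "dy": -1, "dz": -0.8, "ax": 0, "ay": 0, "az": 0, "gripper": 1}]}}

```text
time: 1.5
eef_pos: [0.4401, 0.2434, 0.159]
tcp_rot: [0.21, 0.978, -0.0, -0.001]
contact_force: [-0.3, -0.5, 0.7]
opening: 1.004
finger_force: 0.0
```

Emit:
{"method": "jog_arm", "body": {"increments": [{"dx": 0.015, "dy": -0.045, "dz": -0.4, "ax": 0, "ay": 0, "az": 0, "gripper": 1}, {"dx": 0.015, "dy": -0.045, "dz": -0.7, "ax": 0, "ay": 0, "az": 0, "gripper": 1}, {"dx": 0.015, "dy": -0.045, "dz": -0.9, "ax": 0, "ay": 0, "az": 0, "gripper": 1}, {"dx": 0.015, "dy": -0.045, "dz": -1, "ax": 0, "ay": 0, "az": 0, "gripper": 1}, {"dx": 0.015, "dy": -0.045, "dz": -1, "ax": 0, "ay": 0, "az": 0, "gripper": 1}]}}

```text
time: 2.0
eef_pos: [0.4419, 0.2393, 0.0399]
tcp_rot: [0.209, 0.978, -0.0, -0.001]
contact_force: [0.5, -0.1, -0.4]
opening: 1.002
finger_force: 0.0
```

Run:
```python
from h import *
s=get_state(); print(s['eef_pos'],s['contact_force'])
c=shot('scene'); cv2.imwrite('pics/s1.png',cv2.resize(c['frame'][130:330,160:430],None,fx=2.9,fy=2.9))
c=shot('wrist','w1.png')
```

```text
[0.44187117 0.23932604 0.03985825] [ 0.4500609  -0.09215478 -0.41725247]
```

View pics/s1.png

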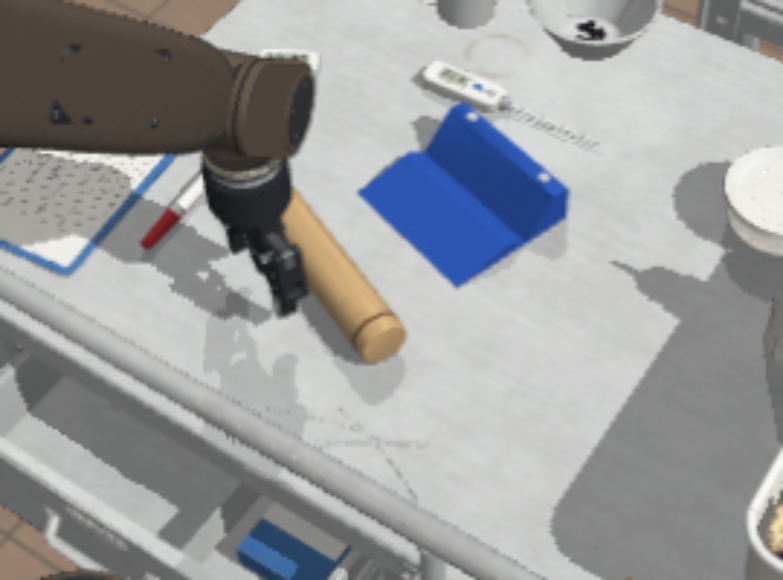

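View pics/w1.png

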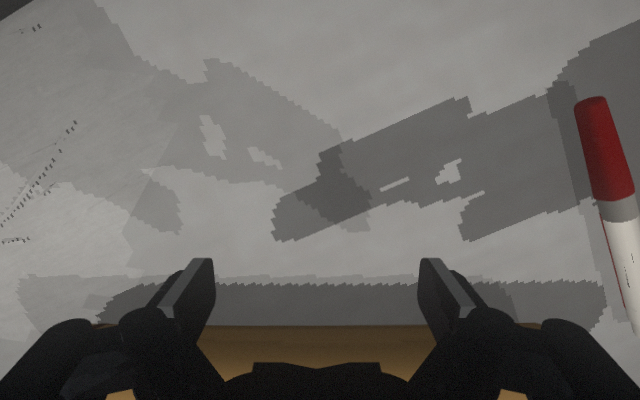

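The scene crop shows both open fingers just behind the pin's side, at about (270,270). The wrist view shows the pads at (190,300) and (445,300), with the pin running parallel behind them. I'll lower 10 mm and start a slow push.

Emit:
{"method": "jog_arm", "body": {"increments": [{"dx": 0.076, "dy": -0.034, "dz": -0.085, "ax": 0, "ay": 0, "az": 0, "gripper": 1}, {"dx": 0.137, "dy": -0.062, "dz": -0.085, "ax": 0, "ay": 0, "az": 0, "gripper": 1}, {"dx": 0.182, "dy": -0.082, "dz": -0.085, "ax": 0, "ay": 0, "az": 0, "gripper": 1}, {"dx": 0.22, "dy": -0.099, "dz": -0.085, "ax": 0, "ay": 0, "az": 0, "gripper": 1}, {"dx": 0.258, "dy": -0.116, "dz": -0.085, "ax": 0, "ay": 0, "az": 0, "gripper": 1}, {"dx": 0.296, "dy": -0.133, "dz": -0.085, "ax": 0, "ay": 0, "az": 0, "gripper": 1}, {"dx": 0.334, "dy": -0.15, "dz": -0.085, "ax": 0, "ay": 0, "az": 0, "gripper": 1}, {"dx": 0.372, "dy": -0.168, "dz": -0.085, "ax": 0, "ay": 0, "az": 0, "gripper": 1}, {"dx": 0.4, "dy": -0.18, "dz": -0.085, "ax": 0, "ay": 0, "az": 0, "gripper": 1}, {"dx": 0.42, "dy": -0.189, "dz": -0.085, "ax": 0, "ay": 0, "az": 0, "gripper": 1}]}}

```text
time: 3.1
eef_pos: [0.4931, 0.2151, 0.0301]
tcp_rot: [0.21, 0.978, 0.0, 0.0]
contact_force: [1.0, 0.5, -0.6]
opening: 0.997
finger_force: 0.0
```

```bash
cat >> h.py <<'E'
O=np.array([.664,.1423]); th=np.radians(72)
yh=np.array([np.cos(th),np.sin(th)]); xh=np.array([yh[1],-yh[0]])
def fit(c,z=.024,roi=(190,120,345,290)):
    "pin from its two ends seen in the picture, tool may hide the near side"
    b,W=pin(c,roi); P=cast(c,cv2.boxPoints(b),z)[:,:2]; r=cv2.minAreaRect((P*1000).astype(np.float32))
    e=P-P.mean(0); ax=np.linalg.svd(e)[2][0]; ax*=np.sign(ax[1]); d=P.mean(0)-O
    print('rect',np.round(r[1],1),'yaw off groove deg',round(np.degrees(np.arctan2(ax[1],ax[0]))-72,2),'ctr',P.mean(0).round(4),'rest xy mm',(d@xh*1000).round(1),(d@yh*1000).round(1))
E
python3 - <<'E'
from h import *
s=get_state(); print(s['eef_pos'],s['contact_force'],(s['eef_pos'][:2]-O)@xh,(s['eef_pos'][:2]-O)@yh)
c=shot('top'); cv2.imwrite('pics/t2.png',cv2.resize(c['frame'][120:290,180:350],None,fx=3.5,fy=3.5)); fit(c)
E
```

```text
[0.49311635 0.21514381 0.03011731] [ 0.99602935  0.47685363 -0.59025688] -0.1850299828117178 0.01647262687913678
rect [101.1  45.8] yaw off groove deg -5.95 ctr [0.4999 0.1338] rest xy mm -153.5 -58.8
```

View pics/t2.png

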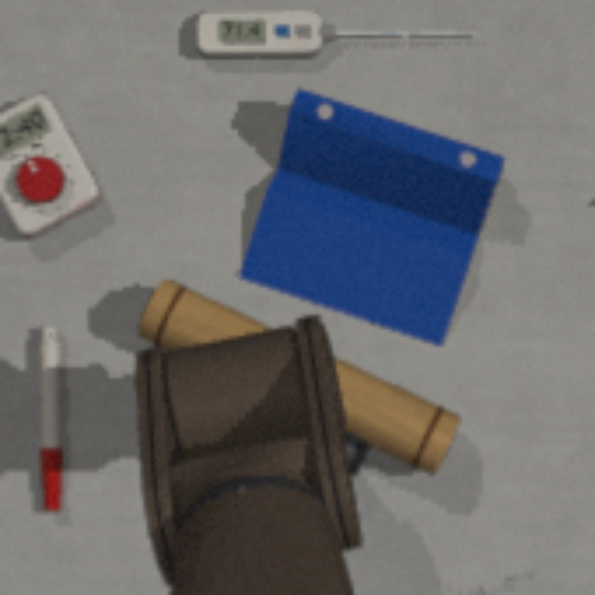

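The pin has rolled and stayed parallel, with its ends now at crop (155,308) and (447,441). That puts it about 145 mm before the V line and about 7 mm to the left. I'll keep rolling it and straighten it on the way.

Emit:
{"method": "jog_arm", "body": {"increments": [{"dx": 0.042, "dy": -0.02, "dz": 0, "ax": 0, "ay": 0, "az": 0.007, "gripper": 1}, {"dx": 0.084, "dy": -0.04, "dz": 0, "ax": 0, "ay": 0, "az": 0.014, "gripper": 1}, {"dx": 0.126, "dy": -0.06, "dz": 0, "ax": 0, "ay": 0, "az": 0.021, "gripper": 1}, {"dx": 0.168, "dy": -0.08, "dz": 0, "ax": 0, "ay": 0, "az": 0.028, "gripper": 1}, {"dx": 0.21, "dy": -0.1, "dz": 0, "ax": 0, "ay": 0, "az": 0.035, "gripper": 1}, {"dx": 0.252, "dy": -0.12, "dz": 0, "ax": 0, "ay": 0, "az": 0.042, "gripper": 1}, {"dx": 0.294, "dy": -0.14, "dz": 0, "ax": 0, "ay": 0, "az": 0.049, "gripper": 1}, {"dx": 0.336, "dy": -0.16, "dz": 0, "ax": 0, "ay": 0, "az": 0.056, "gripper": 1}, {"dx": 0.37, "dy": -0.175, "dz": 0, "ax": 0, "ay": 0, "az": 0.063, "gripper": 1}, {"dx": 0.39, "dy": -0.182, "dz": 0, "ax": 0, "ay": 0, "az": 0.07, "gripper": 1}]}}

```text
time: 4.15
eef_pos: [0.5397, 0.1932, 0.03]
tcp_rot: [0.155, 0.988, -0.0, -0.0]
contact_force: [-2.0, -0.5, 1.7]
opening: 1.001
finger_force: 0.7
```

Run:
```python
from h import *
s=get_state(); print(s['eef_pos'],s['contact_force'],(s['eef_pos'][:2]-O)@xh,(s['eef_pos'][:2]-O)@yh)
c=shot('top'); cv2.imwrite('pics/t3.png',cv2.resize(c['frame'][120:290,180:350],None,fx=3.5,fy=3.5))
```

```text
[0.53966529 0.19324824 0.03001333] [-1.95936916 -0.54394391  1.66011041] -0.1339932086066331 0.010033112785597854
```

View pics/t3.png

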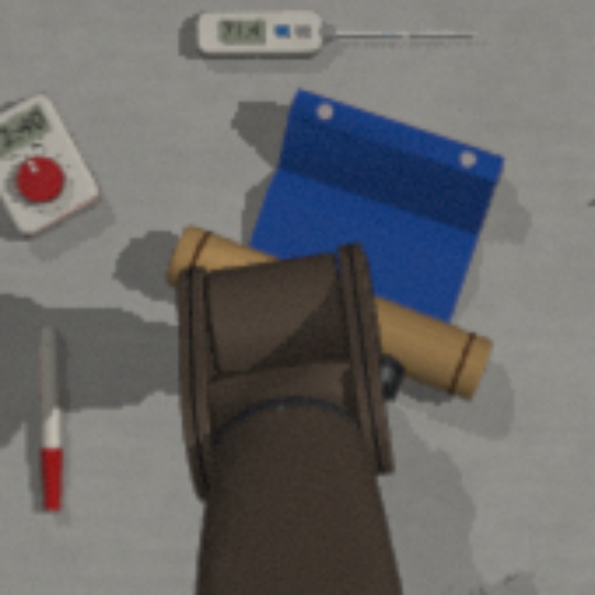

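The pin is at the ramp foot, nearly parallel to the groove and centred within a few mm, with ends at crop (178,255) and (481,370). Next I push it up the ramp, raising the fingers slightly.

Emit:
{"method": "jog_arm", "body": {"increments": [{"dx": 0.05, "dy": -0.021, "dz": 0.008, "ax": 0, "ay": 0, "az": 0, "gripper": 1}, {"dx": 0.1, "dy": -0.042, "dz": 0.016, "ax": 0, "ay": 0, "az": 0, "gripper": 1}, {"dx": 0.15, "dy": -0.063, "dz": 0.024, "ax": 0, "ay": 0, "az": 0, "gripper": 1}, {"dx": 0.2, "dy": -0.083, "dz": 0.032, "ax": 0, "ay": 0, "az": 0, "gripper": 1}, {"dx": 0.25, "dy": -0.104, "dz": 0.04, "ax": 0, "ay": 0, "az": 0, "gripper": 1}, {"dx": 0.3, "dy": -0.124, "dz": 0.05, "ax": 0, "ay": 0, "az": 0, "gripper": 1}, {"dx": 0.35, "dy": -0.145, "dz": 0.06, "ax": 0, "ay": 0, "az": 0, "gripper": 1}, {"dx": 0.4, "dy": -0.166, "dz": 0.07, "ax": 0, "ay": 0, "az": 0, "gripper": 1}, {"dx": 0.45, "dy": -0.187, "dz": 0.08, "ax": 0, "ay": 0, "az": 0, "gripper": 1}, {"dx": 0.49, "dy": -0.2, "dz": 0.083, "ax": 0, "ay": 0, "az": 0, "gripper": 1}]}}

```text
time: 5.2
eef_pos: [0.5992, 0.1692, 0.0404]
tcp_rot: [0.156, 0.988, 0.0, 0.0]
contact_force: [-4.2, 1.8, 2.1]
opening: 1.001
finger_force: 1.9
```

Run:
```python
from h import *
s=get_state(); print(s['eef_pos'],s['contact_force'],(s['eef_pos'][:2]-O)@xh,(s['eef_pos'][:2]-O)@yh)
c=shot('top'); d=shot('scene'); cv2.imwrite('pics/t4.png',np.hstack([cv2.resize(c['frame'][120:270,200:335],None,fx=3,fy=3),cv2.resize(d['frame'][150:300,240:370],None,fx=3,fy=3)]))
```

```text
[0.59919452 0.16915644 0.04038202] [-4.1546508   1.84796543  2.12252216] -0.06993276753109892 0.005515996342586663
```

View pics/t4.png

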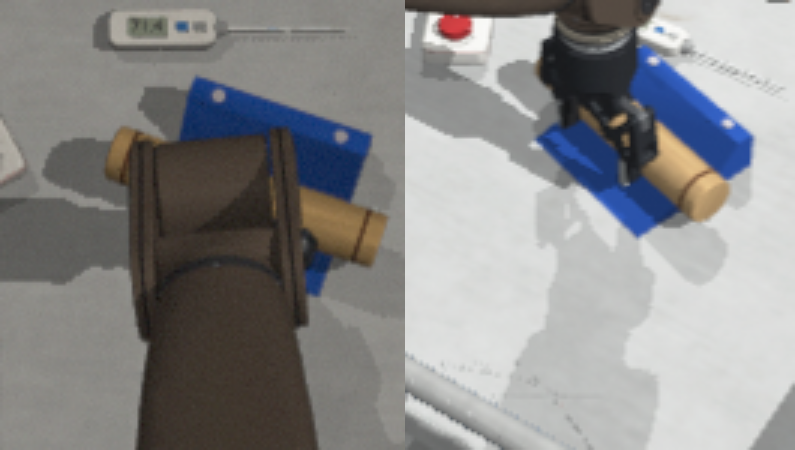

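The pin is on the ramp just short of the crest, parallel to the groove, with its ends at (115,153) and (376,237) in the left panel. I'll push about 20 mm more and then hold.

Emit:
{"method": "jog_arm", "body": {"increments": [{"dx": 0.04, "dy": -0.013, "dz": 0.01, "ax": 0, "ay": 0, "az": 0, "gripper": 1}, {"dx": 0.08, "dy": -0.026, "dz": 0.02, "ax": 0, "ay": 0, "az": 0, "gripper": 1}, {"dx": 0.12, "dy": -0.039, "dz": 0.03, "ax": 0, "ay": 0, "az": 0, "gripper": 1}, {"dx": 0.15, "dy": -0.049, "dz": 0.03, "ax": 0, "ay": 0, "az": 0, "gripper": 1}, {"dx": 0.174, "dy": -0.057, "dz": 0.03, "ax": 0, "ay": 0, "az": 0, "gripper": 1}, {"dx": 0.174, "dy": -0.057, "dz": 0.03, "ax": 0, "ay": 0, "az": 0, "gripper": 1}, {"dx": 0.174, "dy": -0.057, "dz": 0.03, "ax": 0, "ay": 0, "az": 0, "gripper": 1}]}}

```text
time: 6.0
eef_pos: [0.6192, 0.1625, 0.0436]
tcp_rot: [0.156, 0.988, -0.0, -0.0]
contact_force: [-0.1, 0.2, -0.2]
opening: 0.998
finger_force: 0.0
```

Run:
```python
from h import *
s=get_state(); print(s['eef_pos'],s['contact_force'],(s['eef_pos'][:2]-O)@xh,(s['eef_pos'][:2]-O)@yh)
c=shot('top'); d=shot('scene'); cv2.imwrite('pics/t5.png',np.hstack([cv2.resize(c['frame'][120:270,200:335],None,fx=3,fy=3),cv2.resize(d['frame'][150:300,240:370],None,fx=3,fy=3)]))
```

```text
[0.61923177 0.16254239 0.04355868] [-0.11209176  0.22700947 -0.2051188 ] -0.04883236193430532 0.005417508733706148
```

View pics/t5.png

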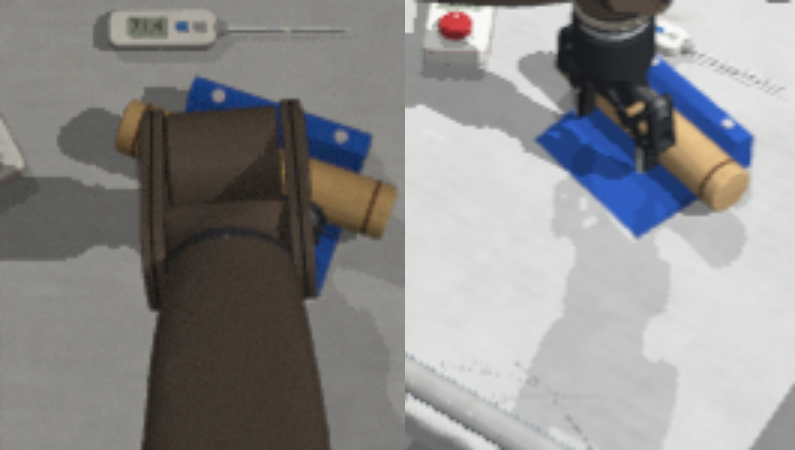

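There is no contact force and the pin has left the fingers, so it has dropped into the groove. I'll back off, clear the view and check.

Emit:
{"method": "jog_arm", "body": {"increments": [{"dx": -0.12, "dy": 0.04, "dz": 0, "ax": 0, "ay": 0, "az": 0, "gripper": 1}, {"dx": -0.36, "dy": 0.12, "dz": 0.05, "ax": 0, "ay": 0, "az": 0, "gripper": 1}, {"dx": -0.6, "dy": 0.2, "dz": 0.3, "ax": 0, "ay": 0, "az": 0, "gripper": 1}, {"dx": -0.8, "dy": 0.26, "dz": 0.6, "ax": 0, "ay": 0, "az": 0, "gripper": 1}, {"dx": -0.95, "dy": 0.31, "dz": 0.9, "ax": 0, "ay": 0, "az": 0, "gripper": 1}, {"dx": -0.95, "dy": 0.31, "dz": 1, "ax": 0, "ay": 0, "az": 0, "gripper": 1}]}}

```text
time: 6.7
eef_pos: [0.5051, 0.2011, 0.1676]
tcp_rot: [0.155, 0.988, 0.001, 0.003]
contact_force: [1.2, -0.6, -0.3]
opening: 1.0
finger_force: 0.0
```

Emit:
{"method": "jog_arm", "body": {"increments": [{"dx": -0.3, "dy": 0.4, "dz": 0.3, "ax": 0, "ay": 0, "az": 0, "gripper": 1}, {"dx": -0.4, "dy": 0.8, "dz": 0.5, "ax": 0, "ay": 0, "az": 0, "gripper": 1}, {"dx": -0.5, "dy": 1, "dz": 0.6, "ax": 0, "ay": 0, "az": 0, "gripper": 1}, {"dx": -0.5, "dy": 1, "dz": 0.6, "ax": 0, "ay": 0, "az": 0, "gripper": 1}]}}

```text
time: 7.1
eef_pos: [0.4451, 0.3238, 0.2391]
tcp_rot: [0.153, 0.988, 0.002, 0.002]
contact_force: [1.2, -0.2, 0.1]
opening: 0.995
finger_force: 0.0
```

Run:
```python
from h import *
s=get_state(); print(s['time'],s['eef_pos'],s['contact_force'])
c=shot('top'); d=shot('scene'); cv2.imwrite('pics/t6.png',np.hstack([cv2.resize(c['frame'][120:270,200:335],None,fx=3,fy=3),cv2.resize(d['frame'][150:300,240:370],None,fx=3,fy=3)]))
fit(c,.035)
```

```text
7.1 [0.44513434 0.32383885 0.2390523 ] [ 1.20531188 -0.23686556  0.11347029]
rect [242.7  47. ] yaw off groove deg 0.18 ctr [0.6606 0.15  ] rest xy mm -5.6 6.2
```

View pics/t6.png

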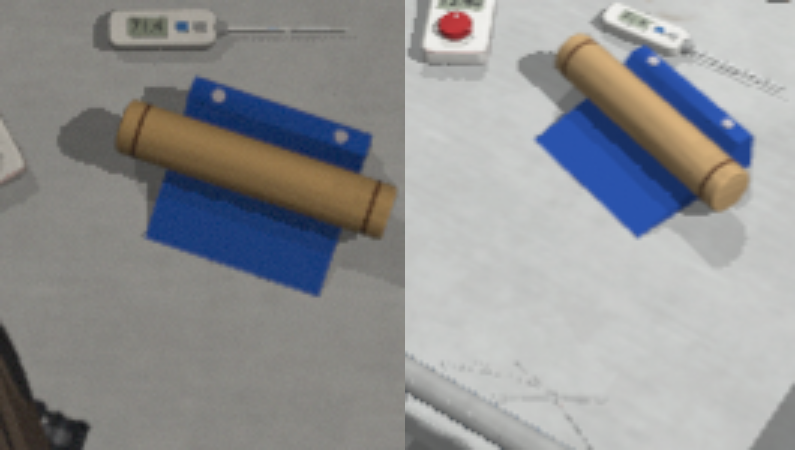

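The pin is seated at rest x = -5.6 mm (the seat is at -4), y = +6 mm and yaw 0.2°. It sticks out past both ends of the rest, and the arm is clear.

```bash
python3 -c "
from plant import job
print(job.sign_off())"
```

```text
the job is handed in; nothing more can be done
None
```

I rolled the pin up the ramp and over the crest into the V groove; at the last look it lay about 2 mm from the seat across, 6 mm off centre lengthwise and 0.2° off the groove, and I handed the job in at about 7 s with the arm clear (no verdict was returned).

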